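# Zero the gauge and hold a filter cube against its sprung pad

## Task

Turn the bezel of the dial gauge on the press jig until its zero mark stands at the needle, with nothing on the pad, and let go of it. Then stand the filter cube on the jig's bed in front of the pad, square and centred, disc face away from the pad, and press its back (the face opposite the disc) against the pad with a steady force of about 6 N (between 4 and 8 N, at no time over 14 N), without disturbing the timer, the coverslip box or the dish. Finish while holding it pressed like that and do not let go: a colleague will then fasten it.

Things in the scene. Friction and masses are not known exactly. Their poses are not given: they have to be found in the camera images.
- press_jig: Fixed aluminium bed plate 174 mm long (its x, from -76 to +98 mm), 70 mm wide (y) and 10 mm thick, with a dial gauge at its +x end. Origin: on the underside (desk height), midway across, straight below the resting pad face; x is the direction of pressing (towards the gauge), z up. The bed's top is 10 mm above the origin and is free for x from -76 to 0 mm. The gauge's body stands behind the pad and its bezel's top, 68 mm above the desk, is the highest point of the jig.
- pad_face (a point): Middle of the flat front face of the gauge's steel pad (32 mm wide, 18 mm high, its lower edge 12 mm over the bed). At rest at x = 0, y = 0, z = 31 mm of press_jig; it moves to +x when pressed. Axes as press_jig.
- plunger (a joint): Travel of the sprung pad in m: 0 at rest, grows to 0.016 (end stop) as it is pushed along the jig's +x. Linear spring without preload, 0.6 N per mm: 4 N at 6.7 mm, 6 N at 10 mm, 8 N at 13.3 mm. The needle turns 0.1 rad clockwise per mm.
- bezel_axis (a point): Point on the bezel's vertical turning axis, at the height of its top: fixed in the jig at x = 68, y = 0, z = 68 mm. The bezel is a knurled disc, 50 mm across and 18 mm high (50 to 68 mm over the desk); below it the gauge's body is slightly slimmer (47 mm across). A plunger guide, 22 mm wide and 36 mm high over the desk, stands in front of it at jig x = 26 to 42 mm.
- zero_mark (a point): Zero mark: the long thick line of the scale and a small square block on the bezel's rim, 23.5 mm from the bezel's axis. It turns with the bezel. At zero it lies exactly towards the pad (-x of the jig) from the axis, where the needle points when the pad is unloaded. Clockwise of it two more long lines joined by an arc mark 4 N and 8 N.
- bezel (a joint): Angle of the bezel in rad: 0 when its zero mark is at the resting needle, positive when the bezel is turned counter-clockwise seen from above. Starts positive (0.5 to 1.2), so it has to be turned clockwise. Stiff: stays where it is left; about 0.04 N m.
- filter_cube: Black box-shaped filter cube, about 34 mm (x, -18 to +16 mm) by 40 mm (y) by 36 mm (z), 70 to 120 g, with one round coloured disc on its -x face and a slim metal ledge on the foot of its +x face, which stands out 4 mm below 12 mm height, carries nothing and passes under the pad. Origin: on its underside, midway in y. It stands loose on the desk at the start, upright; to be gripped by the two y sides, 40 mm apart.
- cube_back (a point): On the cube's +x face, above its ledge, 16 mm from its origin along x and 21 mm up: the face to be pressed on the pad.
- cube_disc (a point): Middle of the cube's -x face with the round disc, 18 mm from its origin and 18 mm up.
- timer: White bench timer, 41 x 68 x 50 mm, loose bystander; origin under its centre.
- coverslip_box: Small box with a lid, 30 x 30 x 16 mm, loose bystander; origin under its centre.
- dish: Flat round culture dish, 62 mm across, 14 mm high, loose bystander; origin under its centre.
Not all that is in view belongs to the job. There is more than one size of the press_jig; the one meant has the size given above. Several things look just like the filter_cube: the one meant starts farthest to the robot's right.

How it is judged:
By the outcome, as a careful person would: the job done as asked, in the order asked, and still so for the second after the job is handed in, while the arm keeps its last pose, push and grip.
It also fails if it takes over 56 s, if anything falls off the work surface, if the arm or the gripper's body presses on something with over 40 N, if the wrist force passes 120 N, or if a joint passes its speed limit or range.

## Robot

A 6-joint arm with a two-finger parallel gripper is mounted at the origin on a cart in front of the work surface, level with it; the furniture and walls round the work are solid. World frame = base frame: x ahead of the robot, y to its left, z up, the work surface at z = 0. Lengths are in m, angles in rad, forces in N, time in s.
With the tool pointing down it reaches from about 0.375 to 0.925 m from the base axis. Payload 5.7 kg.
Tool frame: the origin (TCP) lies midway between the tips of the shut fingers; the grasp point (between the pads) lies 19 mm behind it; x points along the fingers, z is the direction in which the jaws open and shut, and the axes are right-handed (so a half turn about x gives the same grasp; the last joint's range is limited). The gripper opens to 88 mm and grips with 3 to 60 N. Pads are 20 mm wide; open, the fingers measure 115 mm over their backs; the gripper's body (75 mm by 178 mm) begins 61 mm behind the grasp point.
Start: joints at [-1.37, 0.359, 1.51, -0, 1.272, -0.115], TCP at [0.186, -0.57, 0.223] pointing down, gripper open.
Joint ranges: [-2.97, 2.97], [-1.01, 2.36], [0.21, 2.38], [-0.96, 4.11], [0.2, 2.71], [-2.98, 2.98]. Speed limits (rad/s): [2.39, 2.39, 3.14, 3.14, 3.14, 3.14].

## Interface

Orientations are given as [roll, pitch, yaw] about the fixed x, y, z axes, in that order (R = Rz(yaw) Ry(pitch) Rx(roll)).
In Python, from rig import env gives the robot as it stands.
- The arm moves only by the tool arm_command, never from a script. Its argument "motion" is a list that holds one entry, the list of rows, each a list of 7 numbers: the shift along the tool's x, y, z in cm, then the turn, a rotation vector about the tool's x, y, z in degrees, then the closure, from -1 (fully open) to 1 (shut), so that 0 is half open. In form: [[[tx, ty, tz, ax, ay, az, hand], ...]]. A call has 1 to 12 rows; each row is the pose to reach, as a shift and turn from the pose commanded when the call began, along the tool's axes at that moment; what a row does not reach only later rows make up. A row lasts 1/10 s, in which the tool goes at most 50 mm and 8.59 degrees, less where a joint would pass 70% of its speed; a pose out of reach is approached as far as the arm can. A call with a gripper value outside its range is refused whole. The fingers move at their own pace and stop on an object; "grip_force" is the grip in N (left out, the last holds). Time passes only in rows, so rows that repeat a pose let the fingers close. It gives the time, the measured TCP pose, the force and the opening at its end, in the units of the state.
- env.get_obs(): the state, without advancing time (a new reading comes with each control period).
- env.camera(name): name is "side" or "top" or "wrist"; returns the picture (420x560x3 uint8, red, green, blue); there is no depth.
- env.camera_info(name): a dict with "fx", "fy", "cx", "cy" (pixels), "R" (3x3) and "t" (3): a world point X has camera coordinates R X + t. Camera axes: x right, y down, z forward; pixel columns grow to the right and rows downward; lengths in m; the calibration is good to about 2 mm. A picture is of the moment at which its call begins: read the wrist's pose just before it. camera_info takes no time and is no camera call; for the wrist camera it gives the pose at the moment of the call.
- env.sign_off(): hands the job in, once; it reports no verdict.
Trained networks look in the newest picture that a camera, given by its name, has taken for a name from the list of things; names that differ only in an ending like _2 or _b are one class to them, and where a whole thing is asked for, a point or a joint stands for the part that bears it (a point fixed in the world has none). Each returns a list of dicts, best first, with "conf" (0 to 1); they miss things now and then, are a little off and sometimes report something else, mostly with a low value. They report only what shows in the picture. A call takes as long as a camera call. They do not tell look-alikes from the thing itself.
- env.recognise(target, camera): "uv" ([column, row] in pixels, amid what is visible of it).
- env.landmark_of(target, camera): "uv" ([column, row] in pixels: a listed point, or the origin of a listed thing).
The state is a dict: "time_s": time; "qpos": joint angles; "dq": joint speeds; "tau": joint torques, N m; "ee_pos": TCP position; "tcp_rot": TCP orientation; "contact_force": force on the tool from outside, world axes, zero at the start; "wrist_torque": the same for the moment, N m; "finger_gap": opening from 0.0 (shut) to 1.0 (fully open).
Only numpy, scipy, OpenCV 4.12 (cv2) and the standard library are available. Lean on these libraries where they do the work, as an engineer would, in place of code of your own. Each camera call takes 0.05 s, during which the arm holds its last target. There are 200 camera calls.

## Working session

There is one attempt and no reset: what is moved stays moved. The work goes in short steps, Python scripts to look and compute and a tool call to move; the robot and the scene stay as the last step left them, time stands still between calls to the robot, and variables do not carry over. Pictures are saved under pics/ and viewed, about 8 in all and at most 12, crops included, and the job is handed in when it is done.

Besides the shell and the picture viewer there is one more tool, called after "Call:" by a JSON object that holds its "name" and its "arguments". arm_command: Moves the arm, as the interface text tells. Its arguments: {"type":"object","properties":{"motion":{"type":"array","items":{"type":"array","items":{"type":"array","items":{"type":"number"}}}},"grip_force":{"type":"number"}},"required":["motion"]}

```bash
mkdir -p pics; ls; python3 - <<'E'
from rig import env
import cv2
o=env.get_obs();print({k:(o[k]) for k in('time_s','ee_pos','tcp_rot','finger_gap','contact_force')})
for c in('top','side'):
    cv2.imwrite(f'pics/{c}0.png',env.camera(c)[:,:,::-1])
    i=env.camera_info(c);print(c,i)
    for n in('press_jig','filter_cube','cube_disc','zero_mark','pad_face','bezel_axis','timer','coverslip_box','dish'):
        print(n,[( [round(float(v)) for v in d['uv']],round(d['conf'],2)) for d in env.landmark_of(n,c)])
E
```

```text
pics
{'time_s': 0.0, 'ee_pos': array([ 0.18622141, -0.56965407,  0.22180698]), 'tcp_rot': array([3.01928678, 1.56898216, 1.76432235]), 'finger_gap': 0.9964010560853551, 'contact_force': array([-0.25275622, -0.58207998,  0.61682904])}
top {'fx': 531.7035717465183, 'fy': 531.7035717465183, 'cx': 284.6983335251979, 'cy': 203.90692144569016, 'R': array([[-0.02212942, -0.99964277,  0.01498718],
       [-0.99394106,  0.02038389, -0.1080077 ],
       [ 0.10766362, -0.01728652, -0.99403708]]), 't': array([-0.10282356,  0.52858375,  0.98562279])}
press_jig [([171, 301], 0.8), ([214, 221], 0.58)]
filter_cube [([357, 230], 0.86), ([318, 218], 0.84)]
cube_disc [([313, 211], 0.85), ([365, 230], 0.71)]
zero_mark [([149, 303], 0.8), ([180, 210], 0.58)]
pad_face [([208, 221], 0.59), ([170, 301], 0.37)]
bezel_axis [([171, 217], 0.93), ([140, 300], 0.82)]
timer [([256, 146], 0.67)]
coverslip_box [([315, 142], 0.78)]
dish [([364, 141], 0.73)]
side {'fx': 493.33771347649895, 'fy': 493.33771347649895, 'cx': 280.4210869888055, 'cy': 208.41070942881075, 'R': array([[ 0.96937274,  0.24470406, -0.0208904 ],
       [ 0.1561934 , -0.6799107 , -0.71646707],
       [-0.18952601,  0.69126071, -0.69730806]]), 't': array([-0.45901084, -0.0856004 ,  1.23755849])}
press_jig [([244, 167], 0.74), ([300, 197], 0.62)]
filter_cube [([271, 264], 0.69), ([254, 292], 0.68), ([346, 275], 0.17)]
cube_disc [([276, 256], 0.77), ([245, 292], 0.68), ([296, 197], 0.68)]
zero_mark [([306, 161], 0.91), ([356, 228], 0.58), ([248, 144], 0.41)]
pad_face [([297, 185], 0.68), ([246, 159], 0.46)]
bezel_axis [([248, 142], 0.91), ([300, 156], 0.7)]
timer [([354, 229], 0.57), ([309, 160], 0.21)]
coverslip_box [([341, 275], 0.64)]
dish [([338, 319], 0.72), ([308, 163], 0.47)]
```

```bash
python3 - <<'E'
import cv2,numpy as np
a=cv2.imread('pics/top0.png');b=cv2.imread('pics/side0.png')
a=cv2.resize(a[100:340,100:420],(800,600),interpolation=cv2.INTER_CUBIC)
cv2.imwrite('pics/top0c.png',a)
cv2.imwrite('pics/side0c.png',cv2.resize(b[110:350,180:500],(800,600),interpolation=cv2.INTER_CUBIC))
E
```

```text
(no output)
```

View pics/top0c.png

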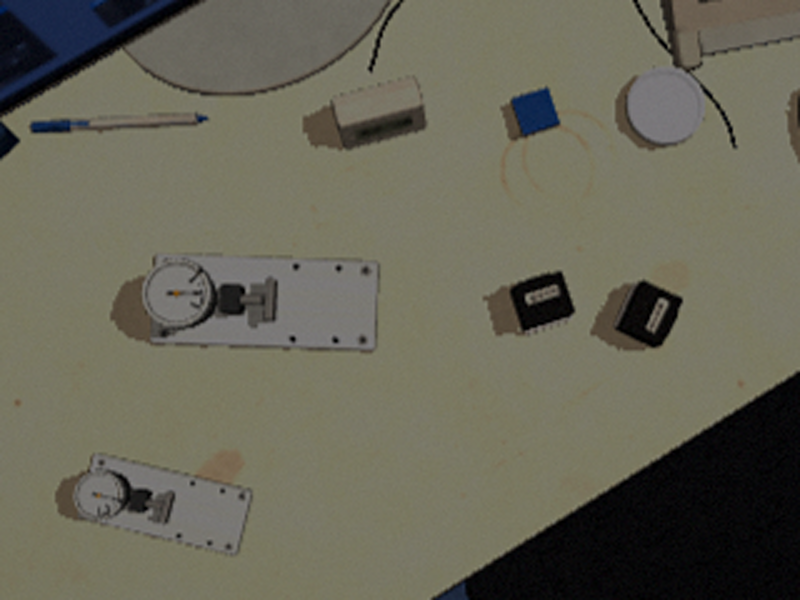

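View pics/side0c.png

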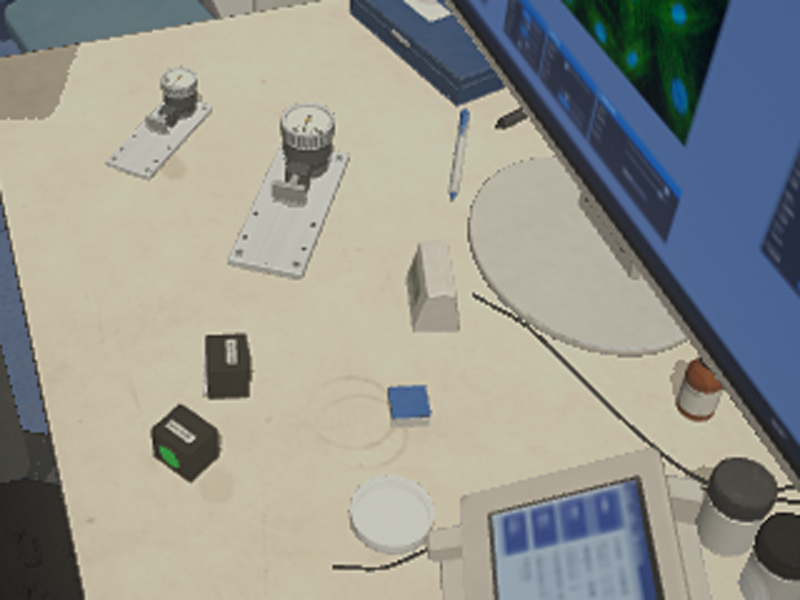

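The top view (full-image pixels) shows the large jig with its dial at (171,217) and the small jig's dial at (140,300). The two look-alike cubes are at (318,218) and (357,230). The one farthest to the robot's right (−y, image right) is at (357,230), with its disc facing −y.

```bash
cat > h.py <<'E'
import numpy as np, cv2
from rig import env
from scipy.spatial.transform import Rotation as Ro
from scipy.optimize import least_squares
def K(i): return np.array([[i['fx'],0,i['cx']],[0,i['fy'],i['cy']],[0,0,1]])
def ray(uv,z,i):
    c=-i['R'].T@i['t']; d=i['R'].T@np.linalg.inv(K(i))@[uv[0],uv[1],1]
    return c+d*(z-c[2])/d[2]
def proj(X,i):
    p=(np.atleast_2d(X)@i['R'].T+i['t']);return p[:,:2]/p[:,2:]*[i['fx'],i['fy']]+[i['cx'],i['cy']]
def tooldelta(target,rot):  # world target TCP pos & rotmat -> tool shift cm, rotvec deg (from measured)
    o=env.get_obs();R=Ro.from_euler('xyz',o['tcp_rot'])
    return np.round(R.inv().apply(np.array(target)-o['ee_pos'])*100,2), np.round(np.degrees((R.inv()*rot).as_rotvec()),2)
def jig(p,P): # p=x,y,yaw
    c,s=np.cos(p[2]),np.sin(p[2]);P=np.atleast_2d(P)
    return np.c_[p[0]+c*P[:,0]-s*P[:,1],p[1]+s*P[:,0]+c*P[:,1],P[:,2]]
E
python3 - <<'E'
from h import *
np.set_printoptions(precision=4,suppress=True)
T,S=env.camera_info('top'),env.camera_info('side')
print('cams',-T['R'].T@T['t'],-S['R'].T@S['t'])
for n,z,t,s in[('jig',0,(214,221),(300,197)),('pad',.031,(208,221),(297,185)),('axis',.068,(171,217),(300,156)),('zero',.068,(180,210),(306,161)),
 ('cube',0,(357,230),(254,292)),('disc',.018,(365,230),(245,292)),('cube2',0,(318,218),(271,264)),('timer',0,(256,146),(354,229)),('box',0,(315,142),(341,275)),('dish',0,(364,141),(338,319))]:
    print(n,ray(t,z,T)[:2],ray(s,z,S)[:2])
# bed corners, top image
a=cv2.imread('pics/top0.png')
cv2.imwrite('pics/c1.png',np.hstack([cv2.resize(a[190:250,150:260],(770,420),interpolation=cv2.INTER_CUBIC)*1]))
b=cv2.imread('pics/side0.png')
g=cv2.cvtColor(a,cv2.COLOR_BGR2HSV)
x=g[195:245,255-5];print([tuple(g[r,235]) for r in range(196,246,3)])
E
```

```text
cams [ 0.417  -0.0965  1.0384] [ 0.6929 -0.8014  0.792 ]
jig [0.4987 0.0243] [0.5131 0.0315]
pad [0.4965 0.032 ] [0.5045 0.0373]
axis [0.5023 0.0946] [0.4977 0.0987]
zero [0.5148 0.0782] [0.5154 0.0834]
cube [ 0.4752 -0.255 ] [ 0.4846 -0.256 ]
disc [ 0.4738 -0.2677] [ 0.4725 -0.2724]
cube2 [ 0.5003 -0.1793] [ 0.4989 -0.1801]
timer [ 0.6463 -0.0601] [ 0.6512 -0.0429]
box [ 0.6522 -0.1777] [ 0.6437 -0.1754]
dish [ 0.6524 -0.2755] [ 0.6548 -0.279 ]
[(np.uint8(28), np.uint8(40), np.uint8(121)), (np.uint8(27), np.uint8(46), np.uint8(123)), (np.uint8(27), np.uint8(45), np.uint8(124)), (np.uint8(18), np.uint8(12), np.uint8(110)), (np.uint8(12), np.uint8(18), np.uint8(70)), (np.uint8(17), np.uint8(15), np.uint8(122)), (np.uint8(158), np.uint8(8), np.uint8(124)), (np.uint8(15), np.uint8(13), np.uint8(122)), (np.uint8(30), np.uint8(11), np.uint8(121)), (np.uint8(15), np.uint8(12), np.uint8(124)), (np.uint8(26), np.uint8(15), np.uint8(122)), (np.uint8(15), np.uint8(17), np.uint8(123)), (np.uint8(20), np.uint8(6), np.uint8(122)), (np.uint8(0), np.uint8(3), np.uint8(97)), (np.uint8(18), np.uint8(10), np.uint8(122)), (np.uint8(30), np.uint8(51), np.uint8(125)), (np.uint8(28), np.uint8(50), np.uint8(122))]
```

```bash
cat > bed.py <<'E'
from h import *
def rect(img,info,x0,x1,y0,y1,z,maskf,s=4000):
    # rectify plane z; image col = (x-x0)*s, row=(y-y0)*s
    W=np.float32([[x0,y0],[x1,y0],[x1,y1],[x0,y1]])
    src=np.float32(proj(np.c_[W,np.full(4,z)],info))
    H=cv2.getPerspectiveTransform(src,(W-[x0,y0]).astype(np.float32)*s)
    r=cv2.warpPerspective(img,H,(int((x1-x0)*s),int((y1-y0)*s)),flags=cv2.INTER_CUBIC)
    return r,maskf(cv2.cvtColor(r,cv2.COLOR_BGR2HSV))
def fit(m,x0,y0,s=4000):
    m=cv2.morphologyEx(m.astype(np.uint8)*255,cv2.MORPH_OPEN,np.ones((7,7)))
    m=cv2.morphologyEx(m,cv2.MORPH_CLOSE,np.ones((15,15)))
    c=max(cv2.findContours(m,0,2)[0],key=cv2.contourArea)
    (cx,cy),wh,a=cv2.minAreaRect(c)
    return np.array([cx/s+x0,cy/s+y0]),np.array(wh)/s,a
E
python3 - <<'E'
from bed import *
np.set_printoptions(precision=4,suppress=True)
T,S=env.camera_info('top'),env.camera_info('side')
for n,i in(('top',T),('side',S)):
    im=cv2.imread(f'pics/{n}0.png')
    for y1 in(.13,.02):
      r,m=rect(im,i,.44,.57,-.08,y1,.01,lambda h:(h[...,1]<30)&(h[...,2]>60))
      print(n,y1,fit(m,.44,-.08)); 
    r,m=rect(im,i,.41,.53,-.32,-.215,.036,lambda h:(h[...,2]<60))
    print('cube',fit(m,.41,-.32)); cv2.imwrite(f'pics/cu_{n}.png',cv2.flip(cv2.rotate(r,2),-1))
a=cv2.resize(cv2.imread('pics/cu_top.png'),(400,460));b=cv2.resize(cv2.imread('pics/cu_side.png'),(400,460))
cv2.imwrite('pics/cu.png',np.hstack([a,b]))
E
```

```text
top 0.13 (array([0.4997, 0.0419]), array([0.1782, 0.0697]), 86.76029968261719)
top 0.02 (array([ 0.4968, -0.0127]), array([0.0687, 0.069 ]), 86.93350982666016)
cube (array([ 0.4818, -0.2544]), array([0.0387, 0.0448]), 61.821407318115234)
side 0.13 (array([0.5022, 0.0375]), array([0.1857, 0.0716]), 86.98721313476562)
side 0.02 (array([ 0.4994, -0.017 ]), array([0.0768, 0.0712]), 87.39744567871094)
cube (array([ 0.5008, -0.2807]), array([0.0354, 0.0238]), 62.650123596191406)
```

View pics/cu.png

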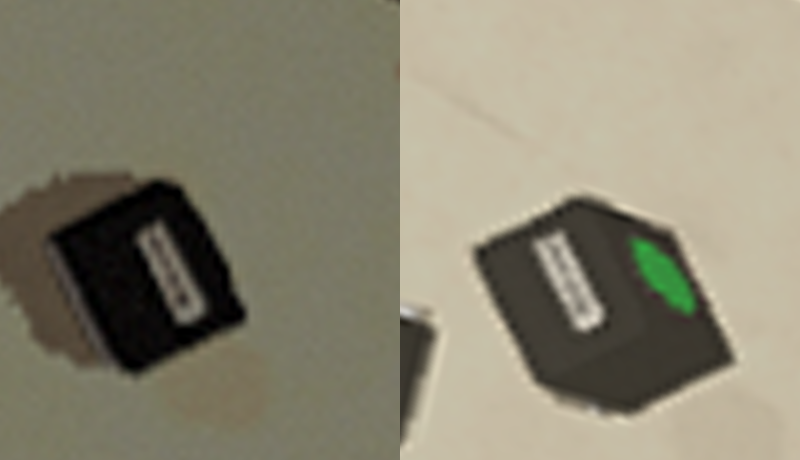

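The crop shows the chosen cube with its green disc on the −y-ish side and its ledge on the +y side. Its yaw is about 62° and it stands alone, so the choice is confirmed. Next I work out the move to above the gauge.

```bash
cat >> h.py <<'E'
def down(j): # tool pointing down, jaw (tool z) at world angle j deg
    j=np.radians(j);z=np.array([np.cos(j),np.sin(j),0]);x=np.array([0,0,-1.]);return Ro.from_matrix(np.c_[x,np.cross(z,x),z])
def jaw():
    z=Ro.from_euler('xyz',env.get_obs()['tcp_rot']).apply([0,0,1]);return np.degrees(np.arctan2(z[1],z[0]))
E
python3 - <<'E'
from h import *
np.set_printoptions(precision=4,suppress=True)
i=env.camera_info('wrist');o=env.get_obs();R=Ro.from_euler('xyz',o['tcp_rot'])
print('jaw',jaw(),'cam in tool',R.inv().apply(-i['R'].T@i['t']-o['ee_pos']),'axis',R.inv().apply(i['R'][2]),i['fx'])
for j in(20,200,0,180):print(j,tooldelta([.50,.06,.20],down(j)))
E
```

```text
jaw -71.90779645113426 cam in tool [-0.1623  0.0725  0.    ] axis [ 0.9637 -0.2669  0.0005] 338.63054584979074
20 (array([  2.27,  49.39, -50.17]), array([-91.91,  -0.  ,  -0.01]))
200 (array([  2.27,  49.39, -50.17]), array([88.09, -0.01,  0.  ]))
0 (array([  2.27,  49.39, -50.17]), array([-71.91,  -0.01,  -0.  ]))
180 (array([  2.27,  49.39, -50.17]), array([108.09,  -0.01,   0.01]))
```

Call:
{"name": "arm_command", "arguments": {"motion": [[[1,22,-25,-46,0,0,-1],[1,22,-25,-46,0,0,-1],[1,22,-25,-46,0,0,-1],[1,22,-25,-46,0,0,-1],[1,22,-25,-46,0,0,-1],[1,22,-25,-46,0,0,-1],[2.2,49.4,-50.2,-91.9,0,0,-1],[2.2,49.4,-50.2,-91.9,0,0,-1],[2.2,49.4,-50.2,-91.9,0,0,-1],[2.2,49.4,-50.2,-91.9,0,0,-1],[2.2,49.4,-50.2,-91.9,0,0,-1],[2.2,49.4,-50.2,-91.9,0,0,-1]]]}}

```text
time_s: 2.2
ee_pos: [0.45, -0.0301, 0.2044]
tcp_rot: [-0.644, 1.57, -0.29]
contact_force: [0.6, -1.2, 1.8]
finger_gap: 1.002
```

```bash
python3 - <<'E'
from h import *
print(tooldelta([.50,.06,.20],down(20)),jaw(),env.get_obs()['qpos'])
E
```

```text
(array([0.44, 6.72, 7.81]), array([0.28, 0.05, 0.04])) 20.28250098249432 [-2.20037836e-01  1.62556413e-01  1.84140896e+00 -8.01033576e-05
  1.13659293e+00 -5.74000339e-01]
```

Call:
{"name": "arm_command", "arguments": {"motion": [[[0.4,6.7,7.8,0,0,0,-1],[0.4,6.7,7.8,0,0,0,-1],[0.4,6.7,7.8,0,0,0,-1],[0.4,6.7,7.8,0,0,0,-1],[0.4,6.7,7.8,0,0,0,-1]]]}}

```text
time_s: 2.7
ee_pos: [0.4988, 0.0568, 0.1999]
tcp_rot: [-3.078, 1.57, -2.729]
contact_force: [-0.7, -0.8, 0.5]
finger_gap: 1.0
```

```bash
python3 - <<'E'
from h import *
np.set_printoptions(precision=4,suppress=True)
i=env.camera_info('wrist');a=env.camera('wrist')[:,:,::-1];cv2.imwrite('pics/w1.png',a)
np.save('w1.npy',i,allow_pickle=True)
o=env.get_obs();print(o['ee_pos'],jaw())
for n,z in(('press_jig',0),('pad_face',.031),('bezel_axis',.068),('zero_mark',.068)):
    for d in env.landmark_of(n,'wrist'):print(n,d['uv'],d['conf'],ray(d['uv'],z,i))
E
```

```text
[0.4988 0.0564 0.2   ] 19.93151585289954
press_jig [150.4, 78.2] 0.95 [0.343  0.1072 0.    ]
press_jig [267.9, 198.2] 0.7 [0.4964 0.0297 0.    ]
pad_face [268.8, 209.8] 0.6 [0.4994 0.0266 0.031 ]
pad_face [142.4, 74.0] 0.52 [0.3464 0.1098 0.031 ]
bezel_axis [161.4, 22.4] 0.95 [0.3654 0.1539 0.068 ]
bezel_axis [298.4, 155.3] 0.64 [0.5041 0.0931 0.068 ]
bezel_axis [362.9, 299.5] 0.44 [ 0.6141 -0.0174  0.068 ]
zero_mark [308.1, 178.4] 0.79 [0.5195 0.0769 0.068 ]
zero_mark [149.5, 38.2] 0.73 [0.3594 0.1396 0.068 ]
```

View pics/w1.png

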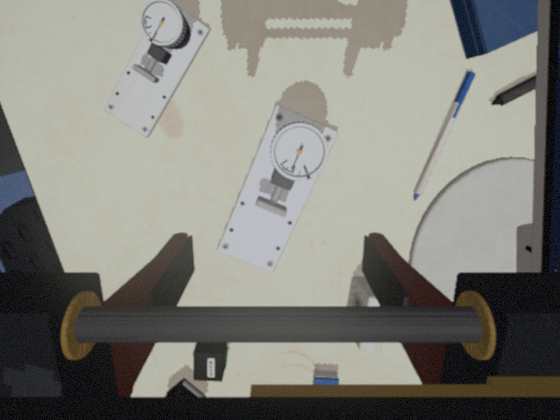

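The wrist view shows the large jig with its dial centred near (298,150) and the needle pointing at the pad. The zero-mark block is at about (308,178). I rectify this to refine the pose.

```bash
python3 - <<'E'
from bed import *
np.set_printoptions(precision=4,suppress=True)
i=np.load('w1.npy',allow_pickle=True).item();a=cv2.imread('pics/w1.png')
for y1 in(.16,.02):
    r,m=rect(a,i,.44,.57,-.08,y1,.01,lambda h:(h[...,1]<22)&(h[...,2]>100)); print(fit(m,.44,-.08))
r,m=rect(a,i,.465,.54,.055,.13,.068,lambda h:h[...,2]<0,8000)
g=cv2.GaussianBlur(cv2.cvtColor(r,cv2.COLOR_BGR2GRAY),(9,9),2)
c=cv2.HoughCircles(g,cv2.HOUGH_GRADIENT,1,20,param1=80,param2=15,minRadius=150,maxRadius=215)
print([(x/8000+.465,y/8000+.055,q/8000) for x,y,q in c[0][:4]])
p=cv2.warpPolar(cv2.cvtColor(r,cv2.COLOR_BGR2GRAY),(220,720),tuple(map(float,c[0][0][:2])),220,cv2.WARP_POLAR_LINEAR)
# show with +x up, +y left
s=cv2.rotate(cv2.rotate(cv2.flip(r,0),0),1); 
s=cv2.flip(cv2.transpose(r),-1)
cv2.imwrite('pics/d1.png',s)
E
```

```text
(array([0.5047, 0.0399]), array([0.1295, 0.2397]), 0.0)
(array([ 0.5048, -0.0301]), array([0.0998, 0.1295]), 90.0)Traceback (most recent call last):
  File "<stdin>", line 9, in <module>
TypeError: 'NoneType' object is not subscriptable
```

```bash
python3 - <<'E'
from bed import *
i=np.load('w1.npy',allow_pickle=True).item();a=cv2.imread('pics/w1.png')
f=lambda r:cv2.flip(cv2.transpose(r),-1)   # +x up, +y left
r,_=rect(a,i,.465,.54,.055,.13,.068,lambda h:h,6000)
q,h=rect(a,i,.45,.55,-.06,.06,.01,lambda h:h,2900)
print(h[100,20],h[100,150],h[30,150],h[10,60])
out=np.zeros((460,800,3),np.uint8);A=f(r);B=f(q);out[:A.shape[0],:A.shape[1]]=A;out[:B.shape[0],451:451+B.shape[1]]=B
cv2.imwrite('pics/d1.png',out)
E
```

```text
[ 30  19 187] [109  10 195] [ 34  19 187] [ 28  18 184]
```

View pics/d1.png

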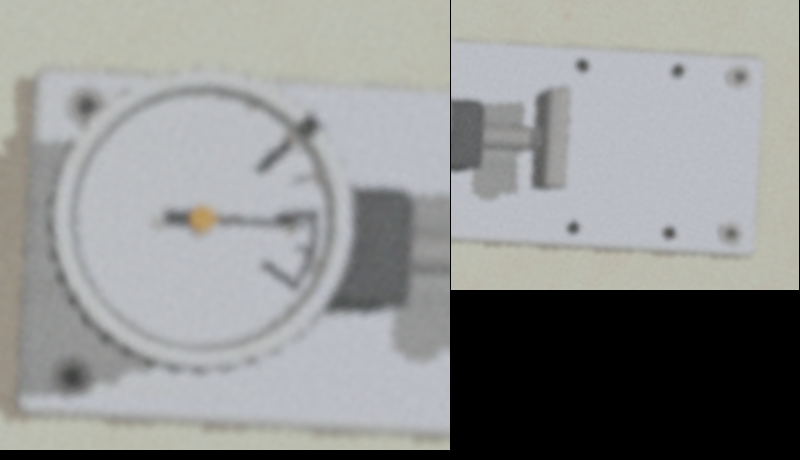

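Rectified, the dial centre is at (202,219), the zero block at (309,126) and the needle points along the bed at about 3° below the horizontal. That gives jig origin (0.500, 0.029), yaw 87°, bezel axis (0.5035, 0.0968) and bezel angle about 44° (0.77 rad).

Call:
{"name": "arm_command", "arguments": {"motion": [[[1,3.6,1.8,0,0,0,-1],[5,3.6,1.8,0,0,0,-1],[9,3.6,1.8,0,0,0,-1],[12,3.6,1.8,0,0,0,-1],[14,3.6,1.8,0,0,0,-1],[15.8,3.6,1.8,0,0,0,-1],[15.8,3.6,1.8,0,0,0,-1],[15.8,3.6,1.8,0,0,0,-1]]]}}

```text
time_s: 3.75
ee_pos: [0.5042, 0.0971, 0.0423]
tcp_rot: [2.673, 1.57, 3.021]
contact_force: [-0.0, 0.3, 1.1]
finger_gap: 0.999
```

```bash
python3 - <<'E'
from h import *
print(env.get_obs()['ee_pos'],tooldelta([.5035,.0968,.042],down(20)),env.get_obs()['qpos'])
E
```

```text
[0.50416993 0.09707739 0.04227398] (array([ 0.03, -0.  , -0.07]), array([-0.06, -0.03, -0.01])) [ 5.55537191e-02  4.77836862e-01  1.87657799e+00  1.24013912e-04
  7.87671577e-01 -2.92602271e-01]
```

Close the jaws gently.

Call:
{"name": "arm_command", "arguments": {"motion": [[[0,0,0,0,0,0,1],[0,0,0,0,0,0,1],[0,0,0,0,0,0,1],[0,0,0,0,0,0,1],[0,0,0,0,0,0,1],[0,0,0,0,0,0,1],[0,0,0,0,0,0,1],[0,0,0,0,0,0,1]]], "grip_force": 15}}

```text
time_s: 4.55
ee_pos: [0.5035, 0.0974, 0.0422]
tcp_rot: [3.013, 1.57, -2.921]
contact_force: [-2.1, -1.4, 6.1]
finger_gap: 0.551
```

Call:
{"name": "arm_command", "arguments": {"motion": [[[0,0,0,7,0,0,1],[0,0,0,14,0,0,1],[0,0,0,21,0,0,1],[0,0,0,28,0,0,1],[0,0,0,35,0,0,1],[0,0,0,41,0,0,1],[0,0,0,44,0,0,1],[0,0,0,44,0,0,1],[0,0,0,44,0,0,1],[0,0,0,44,0,0,1]]]}}

```text
time_s: 5.55
ee_pos: [0.5044, 0.0974, 0.0422]
tcp_rot: [0.056, 1.57, -0.362]
contact_force: [-1.0, -3.6, 4.9]
finger_gap: 0.554
```

```bash
python3 - <<'E'
from bed import *
o=env.get_obs();print(jaw(),o['finger_gap'],o['contact_force'],o['wrist_torque'])
i=env.camera_info('wrist');a=env.camera('wrist')[:,:,::-1]
cv2.imwrite('pics/w2.png',a)
for n in('zero_mark','bezel_axis'):
    for c in('wrist','top'):
        if c=='top' and n=='zero_mark':env.camera('top')
        I=env.camera_info(c)
        for d in env.landmark_of(n,c):print(n,c,d['uv'],round(d['conf'],2),ray(d['uv'],.068,I))
E
```

```text
-23.9379840177301 0.5541041834632161 [-1.00638323 -3.59831225  4.87964595] [-0.44967676  0.17774847 -0.03131353]
zero_mark top [185.3, 217.4] 0.68 [0.50103791 0.06861412 0.068     ]
bezel_axis wrist [277.6, 277.8] 0.85 [0.5037671  0.09668872 0.068     ]
bezel_axis top [139.7, 299.3] 0.67 [0.35535815 0.15046071 0.068     ]
```

Call:
{"name": "arm_command", "arguments": {"motion": [[[0,0,0,0,0,0,-1],[0,0,0,0,0,0,-1],[0,0,0,0,0,0,-1],[0,0,0,0,0,0,-1],[-3,0,0,0,0,0,-1],[-7,0,0,0,0,0,-1],[-11,-1,0.5,0,0,0,-1],[-15,-3.7,1.6,0,0,0,-1],[-15,-3.7,1.6,0,0,0,-1],[-15,-3.7,1.6,0,0,0,-1],[-15,-3.7,1.6,0,0,0,-1]]]}}

```text
time_s: 6.95
ee_pos: [0.5026, 0.0577, 0.1908]
tcp_rot: [-2.944, 1.568, 2.92]
contact_force: [0.2, -1.3, -0.3]
finger_gap: 1.0
```

```bash
python3 - <<'E'
from bed import *
o=env.get_obs();print(o['ee_pos'],jaw(),o['finger_gap'],o['contact_force'])
i=env.camera_info('wrist');a=env.camera('wrist')[:,:,::-1]
cv2.imwrite('pics/w3.png',a);np.save('w3.npy',i,allow_pickle=True)
for n in('zero_mark','bezel_axis'):
    for d in env.landmark_of(n,'wrist'):print(n,d['uv'],round(d['conf'],2),ray(d['uv'],.068,i))
f=lambda r:cv2.flip(cv2.transpose(r),-1)
r,_=rect(a,i,.465,.54,.055,.13,.068,lambda h:h,7000)
q,_=rect(a,i,.45,.55,-.06,.06,.01,lambda h:h,2200)
A=f(r);B=f(q);out=np.zeros((526,800,3),np.uint8);out[:A.shape[0],:A.shape[1]]=A;out[:B.shape[0],530:530+B.shape[1]]=B
cv2.imwrite('pics/d3.png',out)
E
```

```text
[0.50259905 0.05766215 0.19078117] -24.01528683915661 1.0004835332152113 [ 0.22506938 -1.27443137 -0.30713444]
zero_mark [270.2, 177.9] 0.92 [0.50179491 0.0731531  0.068     ]
zero_mark [91.9, 173.0] 0.84 [0.36422898 0.13896703 0.068     ]
zero_mark [439.7, 212.3] 0.27 [ 0.62549772 -0.01560659  0.068     ]
bezel_axis [261.6, 152.6] 0.6 [0.50411657 0.09582418 0.068     ]
```

View pics/d3.png

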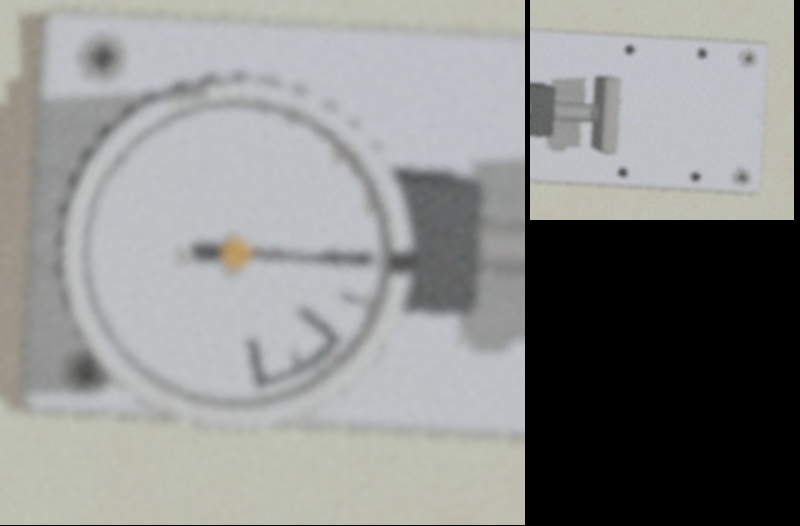

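The zero block at (400,261), seen from the dial centre at (237,253), lies within about 0.5° of the needle and the bed direction. The bezel is set and released. Next, to above the cube.

Call:
{"name": "arm_command", "arguments": {"motion": [[[0,-4.2,1.5,4.2,0,0,-1],[0,-8.4,3,4.2,0,0,-1],[0,-12.6,4.5,4.2,0,0,-1],[0,-16.8,6,4.2,0,0,-1],[0,-21,7.6,4.2,0,0,-1],[0,-25.5,9.2,4.2,0,0,-1],[0,-29.5,10.6,4.2,0,0,-1],[0,-29.5,10.6,4.2,0,0,-1],[0,-29.5,10.6,4.2,0,0,-1],[0,-29.5,10.6,4.2,0,0,-1]]]}}

```text
time_s: 8.1
ee_pos: [0.4801, -0.2537, 0.1911]
tcp_rot: [2.763, 1.568, 2.272]
contact_force: [-1.2, -0.4, -0.3]
finger_gap: 1.004
```

```bash
python3 - <<'E'
from bed import *
np.set_printoptions(precision=4,suppress=True)
o=env.get_obs();print(o['ee_pos'],jaw())
i=env.camera_info('wrist');a=np.ascontiguousarray(env.camera('wrist')[:,:,::-1]);cv2.imwrite('pics/w4.png',a);np.save('w4.npy',i,allow_pickle=True)
for n,z in(('filter_cube',0),('cube_disc',.018),('cube_back',.021)):
    for d in env.landmark_of(n,'wrist'):print(n,d['uv'],round(d['conf'],2),ray(d['uv'],z,i))
r,m=rect(a,i,.42,.54,-.32,-.2,.036,lambda h:h[...,2]<95);print(fit(m,.42,-.32))
f=lambda r:cv2.flip(cv2.transpose(r),-1)
cv2.imwrite('pics/c4.png',np.hstack([f(r),cv2.resize(a,(560,480))[:,140:460]]))
E
```

```text
[ 0.4801 -0.2537  0.1911] -28.163204497630907
filter_cube [258.5, 102.7] 0.96 [ 0.4987 -0.1766  0.    ]
filter_cube [284.8, 181.5] 0.57 [ 0.4843 -0.2604  0.    ]
cube_disc [282.7, 195.0] 0.77 [ 0.4774 -0.2683  0.018 ]
cube_disc [269.1, 87.7] 0.56 [ 0.5149 -0.1701  0.018 ]
cube_back [240.1, 115.2] 0.89 [ 0.4787 -0.1791  0.021 ]
(array([ 0.4905, -0.2446]), array([0.013 , 0.0366]), 63.43495178222656)
```

View pics/c4.png

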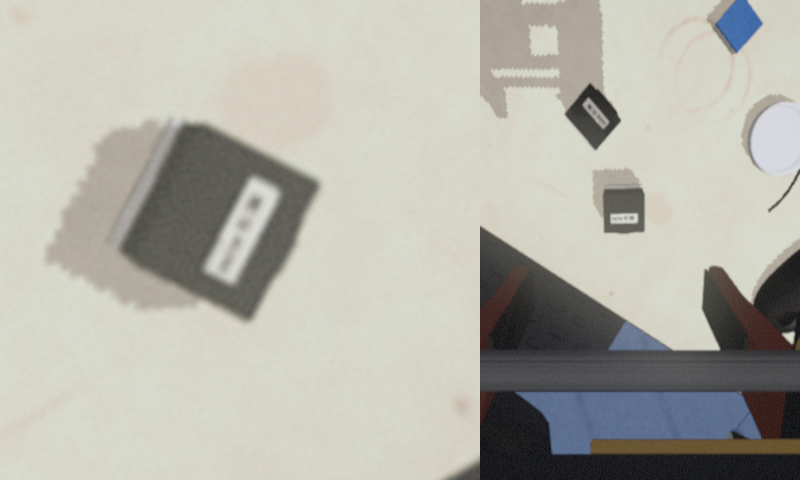

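The wrist view shows the chosen cube at about (624,210) of the composite, alone, with its metal ledge towards the jig. Its centre is (0.485, −0.2545) and its yaw about 62.5°.

Call:
{"name": "arm_command", "arguments": {"motion": [[[3,0.2,0.5,-0.7,0,0,-1],[7,0.2,0.5,-0.7,0,0,-1],[11,0.2,0.5,-0.7,0,0,-1],[14,0.2,0.5,-0.7,0,0,-1],[16.5,0.2,0.5,-0.7,0,0,-1],[18,0.2,0.5,-0.7,0,0,-1],[18.5,0.2,0.5,-0.7,0,0,-1],[18.5,0.2,0.5,-0.7,0,0,-1],[18.5,0.2,0.5,-0.7,0,0,-1]]]}}

```text
time_s: 9.2
ee_pos: [0.4866, -0.256, 0.0078]
tcp_rot: [-0.055, 1.57, -0.535]
contact_force: [0.9, 0.0, 1.0]
finger_gap: 0.999
```

Call:
{"name": "arm_command", "arguments": {"motion": [[[0,0,0,0,0,0,0.3],[0,0,0,0,0,0,1],[0,0,0,0,0,0,1],[0,0,0,0,0,0,1],[0,0,0,0,0,0,1],[0,0,0,0,0,0,1],[0,0,0,0,0,0,1],[0,0,0,0,0,0,1],[0,0,0,0,0,0,1],[0,0,0,0,0,0,1]]], "grip_force": 25}}

```text
time_s: 10.2
ee_pos: [0.4859, -0.2559, 0.007]
tcp_rot: [2.913, 1.571, 2.433]
contact_force: [-0.5, -0.1, 0.7]
finger_gap: 0.456
```

Call:
{"name": "arm_command", "arguments": {"motion": [[[-2,0,0,0,0,0,1],[-4.5,0,0,0,0,0,1],[-7,0,0,0,0,0,1],[-9,0,0,0,0,0,1],[-9,0,0,0,0,0,1],[-9,0,0,0,0,0,1]]]}}

```text
time_s: 10.8
ee_pos: [0.4859, -0.2559, 0.0968]
tcp_rot: [0.2, 1.57, -0.28]
contact_force: [-0.7, -0.9, -1.3]
finger_gap: 0.452
```

```bash
python3 - <<'E'
from h import *
o=env.get_obs();print(o['ee_pos'],jaw(),o['finger_gap'],o['contact_force'])
print(tooldelta([.4990,0,.097],down(-3)))
E
```

```text
[ 0.48591102 -0.25589579  0.09678939] -27.506647412529347 0.451791784162595 [-0.71734485 -0.92616407 -1.29202217]
(array([-2.000e-02,  2.330e+01, -1.066e+01]), array([-2.451e+01,  2.000e-02,  0.000e+00]))
```

Call:
{"name": "arm_command", "arguments": {"motion": [[[0,3,-1.4,-4,0,0,1],[0,6,-2.8,-8,0,0,1],[0,10,-4.6,-12,0,0,1],[0,14,-6.4,-16,0,0,1],[0,18,-8.3,-20,0,0,1],[0,21,-9.6,-23,0,0,1],[0,23.3,-10.6,-24.5,0,0,1],[0,23.3,-10.6,-24.5,0,0,1],[0,23.3,-10.6,-24.5,0,0,1],[0,23.3,-10.6,-24.5,0,0,1]]]}}

```text
time_s: 11.8
ee_pos: [0.4991, -0.0011, 0.0963]
tcp_rot: [-3.001, 1.57, -3.055]
contact_force: [0.8, -0.3, -0.2]
finger_gap: 0.456
```

```bash
python3 - <<'E'
from bed import *
np.set_printoptions(precision=4,suppress=True)
o=env.get_obs();print(o['ee_pos'],jaw(),o['contact_force'])
i=env.camera_info('wrist');a=np.ascontiguousarray(env.camera('wrist')[:,:,::-1]);np.save('w5.npy',i,allow_pickle=True);cv2.imwrite('pics/w5.png',a)
zt=.09+.036
f=lambda r:cv2.flip(cv2.transpose(r),-1)
r,_=rect(a,i,.45,.55,-.05,.05,zt,lambda h:h,4000)
q,_=rect(a,i,.45,.55,-.05,.05,.040,lambda h:h,4000)
cv2.imwrite('pics/c5.png',np.hstack([f(r),f(q)]))
print(proj([o['ee_pos']],i))
E
```

```text
[ 0.4991 -0.0011  0.0963] -3.0552105058369396 [ 0.8144 -0.3038 -0.2131]
[[278.4327 252.1823]]
```

View pics/c5.png

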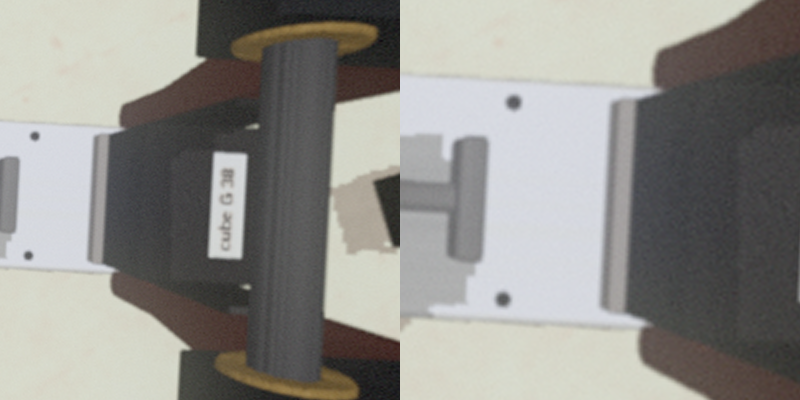

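The cube hangs square in the jaws: its ledge is parallel to the pad, it is centred within about 1 mm, and there is a 10 mm gap to the pad. Lower it.

Call:
{"name": "arm_command", "arguments": {"motion": [[[2,0,0,0,0,0,1],[4,0,0,0,0,0,1],[6,0,0,0,0,0,1],[7,0,0,0,0,0,1],[7.5,0,0,0,0,0,1],[7.7,0,0,0,0,0,1],[7.7,0,0,0,0,0,1],[7.7,0,0,0,0,0,1]]]}}

```text
time_s: 12.65
ee_pos: [0.5001, -0.0004, 0.0207]
tcp_rot: [-0.0, 1.57, -0.053]
contact_force: [0.1, 0.3, -0.6]
finger_gap: 0.456
```

Call:
{"name": "arm_command", "arguments": {"motion": [[[0.1,0,0,0,0,0,1],[0.1,0,0,0,0,0,1],[0.1,0,0,0,0,0,1]]]}}

```text
time_s: 12.95
ee_pos: [0.4997, -0.0003, 0.0193]
tcp_rot: [0.177, 1.57, 0.124]
contact_force: [1.4, -0.2, -0.8]
finger_gap: 0.453
```

Call:
{"name": "arm_command", "arguments": {"motion": [[[0.1,0,0,0,0,0,1],[0.1,0,0,0,0,0,1],[0.1,0,0,0,0,0,1]]]}}

```text
time_s: 13.25
ee_pos: [0.4995, -0.0003, 0.018]
tcp_rot: [2.413, 1.571, 2.361]
contact_force: [-0.4, 0.5, -1.9]
finger_gap: 0.452
```

Call:
{"name": "arm_command", "arguments": {"motion": [[[0.1,0,0,0,0,0,1],[0.1,0,0,0,0,0,1],[0.1,0,0,0,0,0,1]]]}}

```text
time_s: 13.55
ee_pos: [0.4995, -0.0003, 0.017]
tcp_rot: [1.901, 1.571, 1.849]
contact_force: [-0.4, 0.1, -0.9]
finger_gap: 0.455
```

Call:
{"name": "arm_command", "arguments": {"motion": [[[0.05,0,0,0,0,0,1],[0.05,0,0,0,0,0,1],[0.05,0,0,0,0,0,1]]]}}

```text
time_s: 13.85
ee_pos: [0.4995, -0.0003, 0.017]
tcp_rot: [0.477, 1.571, 0.425]
contact_force: [-1.0, -0.0, 6.2]
finger_gap: 0.455
```

Bed contact is felt at TCP z 0.017. I back off slightly and advance towards the pad.

Call:
{"name": "arm_command", "arguments": {"motion": [[[-0.04,0,0,0,0,0,1],[-0.04,0.2,0,0,0,0,1],[-0.04,0.5,0,0,0,0,1],[-0.04,0.8,0,0,0,0,1],[-0.04,1.0,0,0,0,0,1],[-0.04,1.0,0,0,0,0,1],[-0.04,1.0,0,0,0,0,1]]]}}

```text
time_s: 14.55
ee_pos: [0.5002, 0.0101, 0.017]
tcp_rot: [1.11, 1.57, 1.058]
contact_force: [0.7, 0.5, 2.1]
finger_gap: 0.456
```

Call:
{"name": "arm_command", "arguments": {"motion": [[[0,0.2,0,0,0,0,1],[0,0.4,0,0,0,0,1],[0,0.6,0,0,0,0,1],[0,0.7,0,0,0,0,1],[0,0.7,0,0,0,0,1],[0,0.7,0,0,0,0,1]]]}}

```text
time_s: 15.15
ee_pos: [0.5005, 0.0165, 0.017]
tcp_rot: [0.027, 1.571, -0.026]
contact_force: [-0.8, -2.8, 2.9]
finger_gap: 0.451
```

```bash
python3 - <<'E'
from h import *
F=[];P=[]
for k in range(4):
    env.camera('top');o=env.get_obs();F.append(o['contact_force']);P.append(o['ee_pos'])
print(np.mean(F,0),np.std(F,0),np.mean(P,0),jaw())
E
```

```text
[-0.46029485 -2.62063641  3.00045306] [0.46041576 0.68596644 0.48092043] [0.50052031 0.01657394 0.0170155 ] -3.007050091846152
```

Call:
{"name": "arm_command", "arguments": {"motion": [[[0,0.15,0,0,0,0,1],[0,0.3,0,0,0,0,1],[0,0.45,0,0,0,0,1],[0,0.6,0,0,0,0,1],[0,0.6,0,0,0,0,1],[0,0.6,0,0,0,0,1]]]}}

```text
time_s: 15.95
ee_pos: [0.5008, 0.0223, 0.017]
tcp_rot: [-1.346, 1.57, -1.398]
contact_force: [0.4, -5.9, 3.8]
finger_gap: 0.452
```

```bash
python3 - <<'E'
from bed import *
F=[];P=[]
for k in range(4):
    i=env.camera_info('wrist');a=np.ascontiguousarray(env.camera('wrist')[:,:,::-1]);o=env.get_obs();F.append(o['contact_force']);P.append(o['ee_pos'])
print(np.mean(F,0),np.mean(P,0),jaw(),o['finger_gap'],o['time_s'])
cv2.imwrite('pics/w6.png',a)
f=lambda r:cv2.flip(cv2.transpose(r),-1)
r,_=rect(a,i,.465,.54,.055,.13,.068,lambda h:h,5300)
q,_=rect(a,i,.45,.55,-.05,.06,.04,lambda h:h,3600)
T=env.camera_info('top');t=np.ascontiguousarray(env.camera('top')[:,:,::-1])
cv2.imwrite('pics/top6.png',t);s=env.camera('side')[:,:,::-1];cv2.imwrite('pics/side6.png',s)
A=f(r);B=f(q);o=np.zeros((400,800,3),np.uint8);o[:A.shape[0],:A.shape[1]]=A;o[:B.shape[0],400:400+B.shape[1]]=B
cv2.imwrite('pics/c6.png',o)
E
```

```text
[-0.00681812 -5.94518781  3.83556904] [0.50083215 0.02226615 0.01701384] -2.9948586740696985 0.45263078074422586 16.15
```

View pics/c6.png

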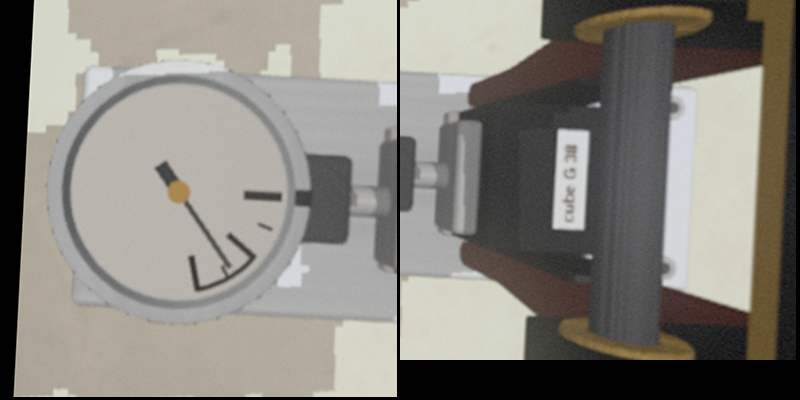

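The needle at (229,268) stands 54° clockwise of the zero mark, about 9.4 mm or 5.6 N. It sits between the 4 N and 8 N lines, and the wrist force reads 5.9 N. Last I check steadiness and the bystanders, then hand in.

```bash
python3 - <<'E'
from h import *
F=[]
env.camera('top')
for n in('timer','coverslip_box','dish'):print(n,[(d['uv'],round(d['conf'],2)) for d in env.landmark_of(n,'top')][:2])
for k in range(6):
    env.camera('top');F.append(env.get_obs()['contact_force'])
print(np.round(F,1),env.get_obs()['finger_gap'])
if all(4.8<-f[1]<7.2 for f in F): print(env.sign_off())
E
```

```text
timer [([252.5, 148.0], 0.64)]
coverslip_box [([310.8, 142.4], 0.66)]
dish [([366.4, 138.8], 0.78)]
[[-0.4 -5.6  4.9]
 [-0.7 -5.7  3.2]
 [-0.3 -6.5  4.3]
 [-0.8 -5.2  3.9]
 [-0.2 -5.8  4.1]
 [-0.1 -6.1  4. ]] 0.4540944810794976
the job is handed in; nothing more can be done
None
```

I turned the bezel about 44° clockwise and released it with nothing on the pad. The wrist picture then showed its zero mark within about 0.5° of the needle. I took the right-most of the two look-alike cubes and stood it on the large jig's bed, square and centred, disc away from the pad. It is still gripped and pressed against the pad, and the job was handed in like that after about 17 s.

**Press force:** the needle reads about 5.6 N, at 9.4 mm of pad travel. The wrist sensor reads 5.2 to 6.5 N, which includes a little bed friction. I saw no higher pushing force at any time. There is also about 4 N pressing the cube down on the bed.

**Cube position:** the jaws stand at −3.0° against the jig's 87° yaw, which is square. Before lowering, the cube was within about 1 mm of the jig's centre line.

**Bystanders:** the network put the timer, coverslip box and dish within about 2 to 5 pixels of where they started. That fits its normal scatter, and the arm never went near them.

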